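Shim the spring jaw until it clamps, and hold it shut

TASK

Take the blue shim plates from the rack one at a time and stand them side by side in the gap of the fixture, between the yellow spring jaw and the dark steel stop, until pushing the jaw towards the stop clamps the stack firmly instead of running to the end of its travel with the plates still loose; two or three will do it. Let go of the plates and finish while pushing the jaw shut with the hand, holding the stack tight and upright: the program ends still pushing, touching none of the plates. Leave the plates you do not need in the rack, and do not disturb the other things on the bench.

Things in the scene. Friction and masses are not known exactly. Their poses are not given: they have to be found in the camera images.
- fixture: Fixed aluminium base plate of the clamping fixture, 220 (x) x 90 (y) x 12 mm; origin: centre of its underside. On its top, along its x axis, stand the yellow jaw (near side) and the dark steel stop (+x side). Shims stand in the gap between them, centred on y = 0; the gap is open above and at both sides (jaw and stop are only 30 mm wide, the shims 44).
- jaw (a joint): Travel of the yellow jaw along the fixture's +x, to the stop: 0 open, 0.016 m its hard end. Jaw 20 (x) x 30 (y) x 40 mm tall, standing on the base. A spring pushes it open (1.2 N at 0, 2.8 N at 0.016): it closes only while pushed. With too thin a stack it reaches 0.016 and clamps nothing. Push its back face; the base behind it is clear for 70 mm.
- jaw_face (a point): Bottom centre of the jaw's clamping face (the side towards the stop), on the fixture's top surface; moves with the jaw; axes parallel to the fixture's. Lies at fixture x = -0.020 when the jaw is open.
- jaw_back (a point): Bottom centre of the jaw's back face (black rubber pad, the side to push on), on the fixture's top surface, 20 mm behind jaw_face; moves with the jaw.
- stop: Dark steel stop block, 20 (x) x 30 (y) x 40 mm tall, fixed on the fixture's top. Origin: centre of its underside; axes parallel to the fixture's; its clamping face is 10 mm from the origin towards -x. Its place along the fixture's x differs from job to job: the open gap is 27 to 43 mm, so two or three shims are needed.
- rack: Fixed grey plastic rack, 150 (x) x 56 (y) mm, origin: centre of its underside. Four slots along its x, at -45, -15, 15 and 45 mm, each 13 mm wide, floor 6 mm above the bench, between ridges that rise to 20 mm and are only 28 mm wide (y), so the 44 mm wide shims stick out beyond them at both sides.
- shim1: Blue-painted aluminium shim plate, dark dimple on each face: 10 mm thick (its x), 44 mm wide (y), 55 mm tall (z), about 64 g; long upper and lower edges rounded 2.5 mm. Origin: centre of its underside. Starts upright in a rack slot, thickness along the rack's x, within 3 mm of the rack's centre line. All four are alike.
- shim2: Blue-painted aluminium shim plate, dark dimple on each face: 10 mm thick (its x), 44 mm wide (y), 55 mm tall (z), about 64 g; long upper and lower edges rounded 2.5 mm. Origin: centre of its underside. Starts upright in a rack slot, thickness along the rack's x, within 3 mm of the rack's centre line. All four are alike.
- shim3: Blue-painted aluminium shim plate, dark dimple on each face: 10 mm thick (its x), 44 mm wide (y), 55 mm tall (z), about 64 g; long upper and lower edges rounded 2.5 mm. Origin: centre of its underside. Starts upright in a rack slot, thickness along the rack's x, within 3 mm of the rack's centre line. All four are alike.
- shim4: Blue-painted aluminium shim plate, dark dimple on each face: 10 mm thick (its x), 44 mm wide (y), 55 mm tall (z), about 64 g; long upper and lower edges rounded 2.5 mm. Origin: centre of its underside. Starts upright in a rack slot, thickness along the rack's x, within 3 mm of the rack's centre line. All four are alike.
- nut_a: Bystander: loose steel hex nut, 30 mm over corners, 13 mm high, origin under its centre.
- nut_b: Bystander: a second, like hex nut.
- hub: Bystander: blue plastic wheel hub, 44 mm across, 28 mm high, origin under its centre.
- driver: Bystander: screwdriver with a blue handle lying near the edge of the black mat.
- valve: Bystander: steel valve block, 45 x 70 mm, 59 mm high with its two brass domes, origin under its centre.
- hub_b: Bystander: a second, like hub.
Not all that is in view belongs to the job. What is shaped like the shim1 but green or purple is not meant.

How it is judged:
On the way, in this order (a step that is already met when the one before it is completed fails the run):
1. a first shim stands in the gap, let go ((((x of shim1 in the frame of jaw_face above 0.003 m and x of shim1 in the frame of stop below -0.013 m and y of shim1 in the frame of fixture between -0.012 and 0.012 m and z of shim1 in the frame of fixture between 0.008 and 0.016 m and angle between shim1's own z axis and vertical below 0.25 rad) and contact force between the fingers and shim1 below 0.3 N) or ((x of shim2 in the frame of jaw_face above 0.003 m and x of shim2 in the frame of stop below -0.013 m and y of shim2 in the frame of fixture between -0.012 and 0.012 m and z of shim2 in the frame of fixture between 0.008 and 0.016 m and angle between shim2's own z axis and vertical below 0.25 rad) and contact force between the fingers and shim2 below 0.3 N) or ((x of shim3 in the frame of jaw_face above 0.003 m and x of shim3 in the frame of stop below -0.013 m and y of shim3 in the frame of fixture between -0.012 and 0.012 m and z of shim3 in the frame of fixture between 0.008 and 0.016 m and angle between shim3's own z axis and vertical below 0.25 rad) and contact force between the fingers and shim3 below 0.3 N) or ((x of shim4 in the frame of jaw_face above 0.003 m and x of shim4 in the frame of stop below -0.013 m and y of shim4 in the frame of fixture between -0.012 and 0.012 m and z of shim4 in the frame of fixture between 0.008 and 0.016 m and angle between shim4's own z axis and vertical below 0.25 rad) and contact force between the fingers and shim4 below 0.3 N))), for 0.2 s.
2. a second shim stands in the gap, let go ((((x of shim1 in the frame of jaw_face above 0.003 m and x of shim1 in the frame of stop below -0.013 m and y of shim1 in the frame of fixture between -0.012 and 0.012 m and z of shim1 in the frame of fixture between 0.008 and 0.016 m and angle between shim1's own z axis and vertical below 0.25 rad) and contact force between the fingers and shim1 below 0.3 N and (x of shim2 in the frame of jaw_face above 0.003 m and x of shim2 in the frame of stop below -0.013 m and y of shim2 in the frame of fixture between -0.012 and 0.012 m and z of shim2 in the frame of fixture between 0.008 and 0.016 m and angle between shim2's own z axis and vertical below 0.25 rad) and contact force between the fingers and shim2 below 0.3 N) or ((x of shim1 in the frame of jaw_face above 0.003 m and x of shim1 in the frame of stop below -0.013 m and y of shim1 in the frame of fixture between -0.012 and 0.012 m and z of shim1 in the frame of fixture between 0.008 and 0.016 m and angle between shim1's own z axis and vertical below 0.25 rad) and contact force between the fingers and shim1 below 0.3 N and (x of shim3 in the frame of jaw_face above 0.003 m and x of shim3 in the frame of stop below -0.013 m and y of shim3 in the frame of fixture between -0.012 and 0.012 m and z of shim3 in the frame of fixture between 0.008 and 0.016 m and angle between shim3's own z axis and vertical below 0.25 rad) and contact force between the fingers and shim3 below 0.3 N) or ((x of shim1 in the frame of jaw_face above 0.003 m and x of shim1 in the frame of stop below -0.013 m and y of shim1 in the frame of fixture between -0.012 and 0.012 m and z of shim1 in the frame of fixture between 0.008 and 0.016 m and angle between shim1's own z axis and vertical below 0.25 rad) and contact force between the fingers and shim1 below 0.3 N and (x of shim4 in the frame of jaw_face above 0.003 m and x of shim4 in the frame of stop below -0.013 m and y of shim4 in the frame of fixture between -0.012 and 0.012 m and z of shim4 in the frame of fixture between 0.008 and 0.016 m and angle between shim4's own z axis and vertical below 0.25 rad) and contact force between the fingers and shim4 below 0.3 N) or ((x of shim2 in the frame of jaw_face above 0.003 m and x of shim2 in the frame of stop below -0.013 m and y of shim2 in the frame of fixture between -0.012 and 0.012 m and z of shim2 in the frame of fixture between 0.008 and 0.016 m and angle between shim2's own z axis and vertical below 0.25 rad) and contact force between the fingers and shim2 below 0.3 N and (x of shim3 in the frame of jaw_face above 0.003 m and x of shim3 in the frame of stop below -0.013 m and y of shim3 in the frame of fixture between -0.012 and 0.012 m and z of shim3 in the frame of fixture between 0.008 and 0.016 m and angle between shim3's own z axis and vertical below 0.25 rad) and contact force between the fingers and shim3 below 0.3 N) or ((x of shim2 in the frame of jaw_face above 0.003 m and x of shim2 in the frame of stop below -0.013 m and y of shim2 in the frame of fixture between -0.012 and 0.012 m and z of shim2 in the frame of fixture between 0.008 and 0.016 m and angle between shim2's own z axis and vertical below 0.25 rad) and contact force between the fingers and shim2 below 0.3 N and (x of shim4 in the frame of jaw_face above 0.003 m and x of shim4 in the frame of stop below -0.013 m and y of shim4 in the frame of fixture between -0.012 and 0.012 m and z of shim4 in the frame of fixture between 0.008 and 0.016 m and angle between shim4's own z axis and vertical below 0.25 rad) and contact force between the fingers and shim4 below 0.3 N) or ((x of shim3 in the frame of jaw_face above 0.003 m and x of shim3 in the frame of stop below -0.013 m and y of shim3 in the frame of fixture between -0.012 and 0.012 m and z of shim3 in the frame of fixture between 0.008 and 0.016 m and angle between shim3's own z axis and vertical below 0.25 rad) and contact force between the fingers and shim3 below 0.3 N and (x of shim4 in the frame of jaw_face above 0.003 m and x of shim4 in the frame of stop below -0.013 m and y of shim4 in the frame of fixture between -0.012 and 0.012 m and z of shim4 in the frame of fixture between 0.008 and 0.016 m and angle between shim4's own z axis and vertical below 0.25 rad) and contact force between the fingers and shim4 below 0.3 N))), for 0.2 s.
At the end, for the whole second after the job is handed in: Fingers push the jaw with over 3 N; jaw presses a shim and a shim presses the stop with over 2.5 N each; jaw still, over 2 mm off its open end; each shim stands in the gap (within 12 mm of the centre line, upright within 0.08 rad) or in the rack; fingers touch no shim (contact force between the fingers and jaw above 3 N and (contact force between jaw and shim1 above 2.5 N or contact force between jaw and shim2 above 2.5 N or contact force between jaw and shim3 above 2.5 N or contact force between jaw and shim4 above 2.5 N) and (contact force between stop and shim1 above 2.5 N or contact force between stop and shim2 above 2.5 N or contact force between stop and shim3 above 2.5 N or contact force between stop and shim4 above 2.5 N) and value of joint jaw above 0.002 m and velocity of joint jaw between -0.01 and 0.01 m/s and ((x of shim1 in the frame of jaw_face above 0.003 m and x of shim1 in the frame of stop below -0.013 m and y of shim1 in the frame of fixture between -0.012 and 0.012 m and z of shim1 in the frame of fixture between 0.008 and 0.016 m and angle between shim1's own z axis and vertical below 0.08 rad) or (x of shim1 in the frame of rack between -0.055 and 0.055 m and y of shim1 in the frame of rack between -0.015 and 0.015 m and z of shim1 in the frame of rack below 0.01 m and angle between shim1's own z axis and vertical below 0.35 rad)) and ((x of shim2 in the frame of jaw_face above 0.003 m and x of shim2 in the frame of stop below -0.013 m and y of shim2 in the frame of fixture between -0.012 and 0.012 m and z of shim2 in the frame of fixture between 0.008 and 0.016 m and angle between shim2's own z axis and vertical below 0.08 rad) or (x of shim2 in the frame of rack between -0.055 and 0.055 m and y of shim2 in the frame of rack between -0.015 and 0.015 m and z of shim2 in the frame of rack below 0.01 m and angle between shim2's own z axis and vertical below 0.35 rad)) and ((x of shim3 in the frame of jaw_face above 0.003 m and x of shim3 in the frame of stop below -0.013 m and y of shim3 in the frame of fixture between -0.012 and 0.012 m and z of shim3 in the frame of fixture between 0.008 and 0.016 m and angle between shim3's own z axis and vertical below 0.08 rad) or (x of shim3 in the frame of rack between -0.055 and 0.055 m and y of shim3 in the frame of rack between -0.015 and 0.015 m and z of shim3 in the frame of rack below 0.01 m and angle between shim3's own z axis and vertical below 0.35 rad)) and ((x of shim4 in the frame of jaw_face above 0.003 m and x of shim4 in the frame of stop below -0.013 m and y of shim4 in the frame of fixture between -0.012 and 0.012 m and z of shim4 in the frame of fixture between 0.008 and 0.016 m and angle between shim4's own z axis and vertical below 0.08 rad) or (x of shim4 in the frame of rack between -0.055 and 0.055 m and y of shim4 in the frame of rack between -0.015 and 0.015 m and z of shim4 in the frame of rack below 0.01 m and angle between shim4's own z axis and vertical below 0.35 rad)) and contact force between the fingers and shim1 below 0.3 N and contact force between the fingers and shim2 below 0.3 N and contact force between the fingers and shim3 below 0.3 N and contact force between the fingers and shim4 below 0.3 N and linear speed of each of shim1, shim2, shim3, shim4 below 0.02 m/s); the arm keeps its last pose, push and grip.
It fails at once if another thing on the bench moved more than 30 mm (distance of any of nut_a, nut_b, hub, driver, valve, hub_b from where it was at the start of the episode above 0.03 m).
It also fails if it takes over 72 s, if anything falls off the work surface, if the arm or the gripper's body presses on something with over 40 N, if the wrist force passes 120 N, or if a joint passes its speed limit or range.

ROBOT

A 7-joint arm with a two-finger parallel gripper is mounted at the origin on the work surface. World frame = base frame: x ahead of the robot, y to its left, z up, the work surface at z = 0. Lengths are in m, angles in rad, forces in N, time in s.
With the tool pointing down it reaches from about 0.4 to 0.85 m from the base axis. Payload 6.9 kg.
Tool frame: the origin (TCP) lies midway between the tips of the shut fingers; the grasp point (between the pads) lies behind it (ctrl.pinch_z is the z of the grasp point in the tool frame, in m); z points along the fingers, y is the line along which they close (so a half turn about z gives the same grasp; the last joint's range is limited). The gripper opens to 85 mm and grips with 20 to 120 N. Pads are 22 mm wide; open, the fingers measure 114 mm over their backs; the gripper's body (76 mm by 85 mm) begins 54 mm behind the grasp point. The pads swing forward as they close: fully open they stand 13 mm farther back than shut.
Start: joints at [-1.228, 0.507, -0.238, 1.5, 0.126, 1.149, -0.155], TCP at [0.147, 0.608, 0.204] pointing down, gripper open.
Joint ranges: [-3.08, 3.08], [-0.24, 2.05], [-1.43, 1.35], [0, 2.5], [-1.52, 4.66], [0.17, 1.96], [-2.89, 2.89]. Speed limits (rad/s): [2.39, 2.39, 3.14, 3.14, 3.14, 3.14, 3.14].

INTERFACE

Orientations are given as a unit quaternion [w, x, y, z].
In Python, from station import ctrl, get_state, vision, ticket, models gives the robot as it stands. Calls block until the motion is done:
- ctrl.movep(position, orientation): joint-space move of the TCP to a pose.
- ctrl.movel(position, frame=None, max_speed=0.15): straight line of the TCP; frame=None keeps the orientation; max_speed is the mean speed in m/s.
- ctrl.set_joints(angles): joint-space move.
- ctrl.ungrasp() and ctrl.close_gripper(force=None): open the fingers fully, or close them until they stop; force is the grip in N (None keeps the last).
- ctrl.pause(seconds).
- ctrl.ik(position, orientation): joint angles nearest the present ones, or None.
- get_state(): the state.
- vision.grab_frame(name): name is "side" or "top" or "wrist"; returns (picture, depth): 420x560x3 uint8, blue, green, red; 420x560 float32, m along the optical axis (not along the pixel's ray), 0 where there is no reading.
- vision.camera_info(name): a dict with "mtx" (3x3 intrinsics, pixels), "R" (3x3) and "t" (3): a world point X has camera coordinates R X + t; the wrist camera has in their place "hand_eye" (4x4, takes a point from camera to tool coordinates, whose origin is the TCP and whose axes are the flange's). Camera axes: x right, y down, z forward; pixel columns grow to the right and rows downward; lengths in m; the calibration is good to about 2 mm. A picture is of the moment at which its call begins: read the wrist's pose just before it. camera_info takes no time and is no camera call.
A pose or a line that the arm cannot do raises ctrl.Unreachable and nothing moves.
- ticket.close_job(): hands the job in; it is judged then, once.
Trained networks look in the newest picture that a camera, given by its name, has taken for a name from the list of things; names that differ only in an ending like _2 or _b are one class to them, and where a whole thing is asked for, a point or a joint stands for the part that bears it (a point fixed in the world has none). Each returns a list of dicts, best first, with "p" (0 to 1); they miss things now and then, are a little off and sometimes report something else, mostly with a low value. They report only what shows in the picture. A call takes as long as a camera call. They do not tell look-alikes from the thing itself.
- models.recognise(camera, target): "point" ([column, row] in pixels, amid what is visible of it).
- models.masks_of(camera, target): "mask" (420x560 bool, what is visible of it) and "point" ([column, row] in pixels, amid what is visible of it).
The state is a dict: "time": time; "qpos": joint angles; "qd": joint speeds; "tau": joint torques, N m; "tcp_pos": TCP position; "eef_rot": TCP orientation; "contact_force": force on the tool from outside, world axes, zero at the start; "wrist_torque": the same for the moment, N m; "width": finger opening in m; "gripper_force": force on a finger pad.
Only numpy, scipy, OpenCV 4.12 (cv2) and the standard library are available. Lean on these libraries where they do the work, as an engineer would, in place of code of your own. Each camera call takes 0.05 s, during which the arm holds its last target. There are 200 camera calls.

## Working session

There is one attempt and no reset: what is moved stays moved. The work goes in short steps, each a Python script; the robot and the scene stay as the last script left them, time stands still between calls to the robot, and variables do not carry over. Pictures are saved under pics/ and viewed, at most 10 in all, crops included, and the job is handed in when it is done.

```bash
mkdir -p pics; ls
python3 - <<'E'
from station import ctrl, get_state, vision, ticket, models
import cv2, numpy as np
print(get_state(), ctrl.pinch_z)
for c in ("side","top"):
    p,d=vision.grab_frame(c); cv2.imwrite(f"pics/{c}0.png",p); np.save(f"{c}_d.npy",d)
    i=vision.camera_info(c); print(c,i)
    for n in ("fixture","jaw","stop","rack","shim1","hub","valve"):
        print(c,n,[(np.round(r["point"]),round(r["p"],2)) for r in models.recognise(c,n)][:6])
E
```

```text
pics
{'time': 0.0, 'qpos': array([-1.22850397,  0.50837131, -0.2375154 ,  1.50110155,  0.12567988,
        1.14889157, -0.15482768]), 'qd': array([-0.00051108, -0.00015534, -0.00097345,  0.00089364,  0.00177742,
        0.00020919, -0.0001441 ]), 'tau': array([ 2.65240005e-04, -6.20595360e+01, -2.18633562e+00, -2.49644852e+01,
        1.26819225e-02,  1.21204922e-02,  3.37952866e-07]), 'tcp_pos': array([0.146565  , 0.60702306, 0.20351938]), 'eef_rot': array([-9.94288116e-05,  1.18134820e-01,  9.92997164e-01, -8.87251359e-04]), 'contact_force': array([-0.53789114, -0.45251181,  0.26734728]), 'wrist_torque': array([ 0.01805456, -0.00265863,  0.0365515 ]), 'gripper_force': 0.0, 'width': 0.08512789350442407} -0.0187
side {'mtx': array([[529.71378636,   0.        , 270.08972704],
       [  0.        , 529.71378636, 212.30358578],
       [  0.        ,   0.        ,   1.        ]]), 'R': array([[ 0.95493072,  0.2962692 ,  0.01821754],
       [ 0.19109038, -0.56663549, -0.80150402],
       [-0.22713825,  0.768862  , -0.59771183]]), 't': array([-0.54001128, -0.07695637,  1.50394032])}
side f
[... 568 characters left out ...]
4783745, 210.40605358],
       [  0.        ,   0.        ,   1.        ]]), 'R': array([[-0.01190075, -0.99985784, -0.01194418],
       [-0.98270948,  0.01390223, -0.18463156],
       [ 0.18477136,  0.00954041, -0.98273523]]), 't': array([0.01642252, 0.54495728, 1.20967157])}
top fixture [(array([192., 233.]), 0.74), (array([196., 217.]), 0.17)]
top jaw []
top stop [(array([197., 215.]), 0.79)]
top rack [(array([344., 223.]), 0.94)]
top shim1 [(array([345., 206.]), 0.68), (array([351., 220.]), 0.65), (array([387., 255.]), 0.59), (array([388., 212.]), 0.55), (array([346., 194.]), 0.44)]
top hub [(array([116., 235.]), 0.57), (array([287., 189.]), 0.54)]
top valve [(array([274., 160.]), 0.86)]
```

View pics/side0.png

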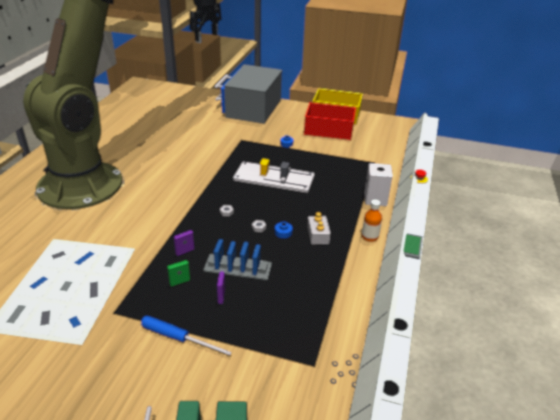

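View pics/top0.png

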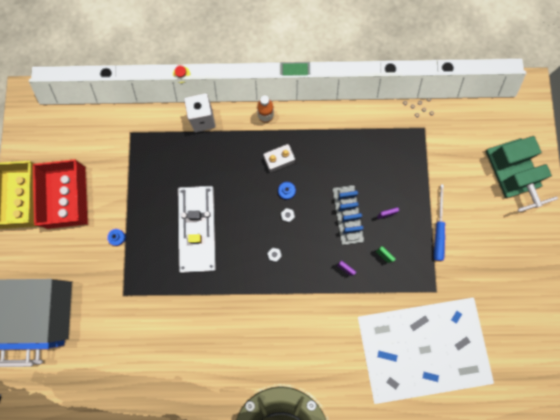

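Candidates: the blue plates in the rack, side (218–257, 245–260) / top (345–352, 195–230), are the shims. Look-alikes are purple at side (183,242) and (221,288), and green at side (178,272). The hubs are blue but round, and the paper sheet only has printed patches. I choose the four upright blue plates in the grey rack. Fixture in the top view: jaw at (194,239), stop at (194,215).

Next I get rough positions, then take wrist close-ups.

```bash
cat > h.py <<'E'
from station import ctrl, get_state, vision, ticket, models
import cv2, numpy as np
from scipy.spatial.transform import Rotation as Rot
def quat(yaw):  # tool down; yaw = world angle of tool y axis (+k*pi)
    y=np.array([np.cos(yaw),np.sin(yaw),0]); z=np.array([0,0,-1.]); x=np.cross(y,z)
    return Rot.from_matrix(np.c_[x,y,z]).as_quat(scalar_first=True)
def cloud(cam):
    s=get_state(); p,d=vision.grab_frame(cam); i=vision.camera_info(cam)
    v,u=np.mgrid[:420,:560]; K=i["mtx"]
    P=np.stack([(u-K[0,2])/K[0,0]*d,(v-K[1,2])/K[1,1]*d,d],-1)
    if cam=="wrist":
        H=i["hand_eye"]; R=Rot.from_quat(s["eef_rot"],scalar_first=True).as_matrix()
        W=(P@H[:3,:3].T+H[:3,3])@R.T+s["tcp_pos"]
    else: W=(P-i["t"])@i["R"]
    W[d==0]=np.nan
    return p,W
E
python3 - <<'E'
from h import *
p,W=cloud("top")
for n,(u,v) in dict(rackTop=(345,190),rackBot=(352,238),jaw=(194,239),stop=(194,215),fixTop=(196,190),fixBot=(196,265),s1=(348,194),s4=(353,230),hub=(287,189),nutb=(288,215),nuta=(274,255),hubb=(116,237),mat=(240,220)).items(): print(n,W[v,u].round(3))
print(vision.camera_info("wrist")["hand_eye"].round(3), vision.camera_info("wrist")["mtx"].round(0))
for yaw in (np.pi/2,-np.pi/2):
  for pos in ([.56,-.16,.25],[.56,.17,.25],[.5,.17,.05]): print(yaw,pos,ctrl.ik(pos,quat(yaw)))
E
```

```text
rackTop [ 0.602 -0.176  0.02 ]
rackBot [ 0.477 -0.189  0.018]
jaw [0.475 0.21  0.05 ]
stop [0.537 0.211 0.049]
fixTop [0.61  0.213 0.012]
fixBot [0.414 0.21  0.008]
s1 [ 0.582 -0.177  0.062]
s4 [ 0.492 -0.187  0.057]
hub [ 0.605 -0.025  0.028]
nutb [ 0.54  -0.027  0.011]
nuta [0.436 0.01  0.018]
hubb [0.486 0.412 0.031]
mat [ 0.531  0.099 -0.003]
[[-0.    -0.948 -0.317  0.082]
 [ 1.    -0.     0.001  0.   ]
 [-0.001 -0.317  0.948 -0.169]
 [ 0.     0.     0.     1.   ]] [[331.   0. 280.]
 [  0. 331. 209.]
 [  0.   0.   1.]]
1.5707963267948966 [0.56, -0.16, 0.25] [-0.03509087  0.42945471  0.42295484  1.54626162 -0.18401688  1.20545797
  1.99055538]
1.5707963267948966 [0.56, 0.17, 0.25] [-0.29263404  0.40705887 -0.06718835  1.53447157  0.02851128  1.20101981
  1.20614279]
1.5707963267948966 [0.5, 0.17, 0.05] [-0.27664186  0.53987357 -0.14491515  1.95166168  0.12163902  0.65827745
  1.07322048]
-1.5707963267948966 [0.56, -0.16, 0.25] [-0.24627103  0.50132239  0.79603865  1.54889091 -0.37050296  1.24833577
 -0.96408959]
-1.5707963267948966 [0.56, 0.17, 0.25] [-0.68501022  0.45363595  0.55444278  1.53980052 -0.24831106  1.21903615
 -1.66076892]
-1.5707963267948966 [0.5, 0.17, 0.05] [-0.66300893  0.57996021  0.44123534  1.9566029  -0.37846661  0.68588442
 -1.55904269]
```

Run:
```python
from h import *
print(get_state()["time"])
for n,pos in (("fix",[.50,.211,.22]),("rack",[.535,-.182,.22])):
    ctrl.movep(pos,quat(np.pi/2)); ctrl.pause(.3)
    p,W=cloud("wrist"); cv2.imwrite(f"pics/{n}1.png",p); np.savez(n+".npz",p=p,W=W)
    print(n,get_state()["time"],get_state()["tcp_pos"])
    for t in (("jaw","stop","fixture") if n=="fix" else ("shim1","rack")):
        for r in models.masks_of("wrist",t):
            w=W[r["mask"]]; print(t,round(r["p"],2),np.round(r["point"]),np.nanmedian(w,0).round(4),np.nanpercentile(w,[2,98],axis=0).round(4).tolist())
```

```text
0.85
fix 3.125 [0.49984674 0.21133834 0.21994045]
jaw 0.57 [281. 161.] [0.4769 0.2117 0.0517] [[0.4692, 0.1974, 0.0212], [0.4893, 0.226, 0.0533]]
stop 0.9 [283. 213.] [0.5392 0.2149 0.0363] [[0.5297, 0.18, 0.0137], [0.5496, 0.2494, 0.0529]]
stop 0.45 [462. 163.] [0.4875 0.4136 0.0182] [[0.4693, 0.3987, 0.0051], [0.508, 0.4375, 0.0291]]
fixture 0.89 [280. 162.] [0.4829 0.2127 0.012 ] [[0.4034, 0.1694, 0.0103], [0.6132, 0.2562, 0.052]]
rack 5.0917 [ 0.53515431 -0.18143957  0.22002708]
shim1 0.8 [190.  74.] [ 0.4327 -0.2656  0.0537] [[0.4163, -0.2829, 0.0061], [0.4502, -0.2497, 0.0559]]
shim1 0.74 [190. 178.] [ 0.5368 -0.2764  0.0523] [[0.5295, -0.3007, 0.0006], [0.5493, -0.2573, 0.0559]]
shim1 0.7 [281. 224.] [ 0.5821 -0.1778  0.0515] [[0.5781, -0.1989, 0.0116], [0.6061, -0.1568, 0.0618]]
shim1 0.69 [274. 142.] [ 0.4946 -0.1869  0.0601] [[0.49, -0.2077, 0.0113], [0.5021, -0.1663, 0.0621]]
shim1 0.67 [283. 196.] [ 0.5531 -0.1787  0.0532] [[0.549, -0.1993, 0.0068], [0.5758, -0.1571, 0.0619]]
shim1 0.62 [279. 171.] [ 0.5247 -0.1851  0.0592] [[0.52, -0.2061, 0.0088], [0.5332, -0.1643, 0.062]]
shim1 0.62 [290.  42.] [ 0.4021 -0.1699  0.054 ] [[0.3868, -0.1868, 0.0047], [0.4168, -0.1517, 0.0564]]
rack 0.76 [279. 153.] [ 0.5121 -0.1822  0.0066] [[0.4678, -0.2142, 0.0043], [0.6107, -0.149, 0.0211]]
```

```bash
cd pics; python3 -c "
import cv2,numpy as np
a=cv2.imread('fix1.png');b=cv2.imread('rack1.png')
cv2.imwrite('both.png',cv2.resize(np.hstack([a[60:400,80:480],b[60:400,80:480]]),(800,340)))"
```

```text
(no output)
```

View pics/both.png

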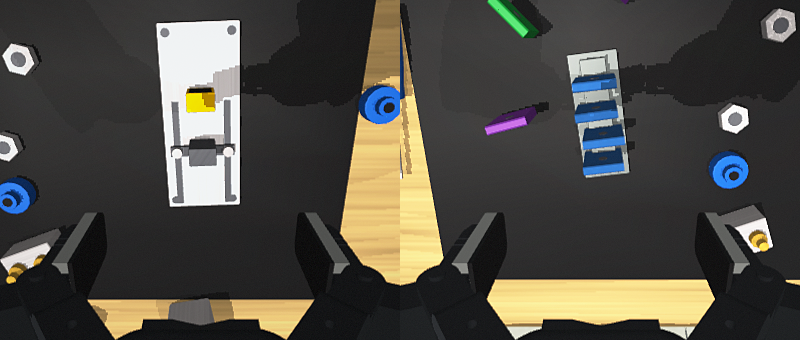

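Left half: the fixture with the yellow jaw at (200,98) and the stop at (203,150). Right half: four blue plates in the grey rack at (595,82)–(603,160). The green and purple plates lie outside the rack. Next I fit the geometry from depth.

Run:
```python
from h import *
def rect(P):
    (c,s,a)=cv2.minAreaRect((P[:,:2]*1000).astype(np.float32)); return np.round(c,1),np.round(s,1),round(a,2)
def box(W,x,y,z): 
    m=(W[...,0]>x[0])&(W[...,0]<x[1])&(W[...,1]>y[0])&(W[...,1]<y[1])&(W[...,2]>z[0])&(W[...,2]<z[1]); return W[m]
f=np.load("fix.npz")["W"]; r=np.load("rack.npz")["W"]
P=box(f,(.36,.66),(.14,.3),(.008,.016)); print("fix",rect(P))
ct=[]
for n,x in (("jaw",(.455,.5)),("stop",(.52,.56))):
    P=box(f,x,(.19,.24),(.049,.056)); print(n,rect(P),P.mean(0).round(4),P.min(0).round(4),P.max(0).round(4))
P=box(r,(.42,.66),(-.23,-.13),(.004,.024)); print("rack",rect(P))
for x in (.495,.525,.555,.585):
    P=box(r,(x-.014,x+.014),(-.22,-.14),(.058,.066)); print(rect(P),P.mean(0).round(4),len(P))
    v=np.linalg.svd(P[:,:2]-P[:,:2].mean(0))[2][0] if len(P)<5000 else 0; print(np.degrees(np.arctan2(v[1],v[0]))%180)
```

```text
fix (array([509.9, 212.8]), array([219.9,  89.6]), 2.17)
jaw (array([479.7, 212. ]), array([20.7, 30. ]), 1.9) [0.4795 0.2119 0.0519] [0.469  0.1972 0.049 ] [0.4897 0.2273 0.054 ]
stop (array([539.9, 214.3]), array([20.6, 29.5]), 0.6) [0.5397 0.2144 0.0517] [0.5295 0.1997 0.049 ] [0.5501 0.2292 0.0538]
rack (array([ 541.6, -181.5]), array([150.,  56.]), 7.29)
(array([ 497.1, -186.9]), array([10.1, 43.8]), 5.99) [ 0.4968 -0.1869  0.0606] 454
96.38318444952331
(array([ 527.6, -185. ]), array([10.4, 43.8]), 8.52) [ 0.5274 -0.1848  0.0606] 419
98.26884502911676
(array([ 556.1, -177.4]), array([10.2, 43.8]), 7.5) [ 0.5558 -0.1774  0.0606] 391
97.7076376774112
(array([ 585.6, -177.4]), array([10.6, 43.9]), 7.79) [ 0.585  -0.1774  0.0605] 360
96.8927783550195
```

Gap: the jaw centre measures −30 mm (as specified) and the stop +30 mm in the fixture frame. The open gap is therefore 40 mm, so three shims are needed, with about 10 mm of jaw travel. Picking and placing the first one now.

```bash
cat >> h.py <<'E'
FC=np.array([.5099,.2128]); FA=np.radians(2.17); FY=FA+np.pi/2
def fx(x,y=0): return FC+[x*np.cos(FA)-y*np.sin(FA),x*np.sin(FA)+y*np.cos(FA)]
def pick(xy,deg):
    q=quat(np.radians(deg)); ctrl.movep([*xy,.13],q); ctrl.movel([*xy,.027],max_speed=.12)
    ctrl.close_gripper(40); s=get_state(); print("grip",s["width"],s["gripper_force"],s["time"])
    ctrl.movel([*xy,.125],max_speed=.12); print("held",get_state()["width"],get_state()["gripper_force"])
def place(x):
    p=fx(x); ctrl.movep([*p,.125],quat(FY)); ctrl.pause(.2)
    ctrl.movel([*p,.045],max_speed=.1); ctrl.movel([*p,.0335],max_speed=.03); s=get_state(); print("down",s["tcp_pos"],s["contact_force"])
    ctrl.ungrasp(); ctrl.movel([*p,.125],max_speed=.12); print(get_state()["time"])
def look(name):
    ctrl.movep([.50,.211,.22],quat(np.pi/2)); ctrl.pause(.2)
    p,W=cloud("wrist"); cv2.imwrite(f"pics/{name}.png",p)
    m=(abs(W[...,0]-.51)<.06)&(abs(W[...,1]-.213)<.045)&(W[...,2]>.06)&(W[...,2]<.075)
    n,l,st,c=cv2.connectedComponentsWithStats(m.astype(np.uint8))
    for k in range(1,n):
        P=W[l==k]
        if len(P)<40: continue
        c,s,a=cv2.minAreaRect((P[:,:2]*1000).astype(np.float32)); d=np.array(c)/1000-FC
        print("shim fx",(d[0]*np.cos(FA)+d[1]*np.sin(FA)).round(4),"fy",(-d[0]*np.sin(FA)+d[1]*np.cos(FA)).round(4),"z",P[:,2].mean().round(4),np.round(s,1),round(a,1))
    return p,W
E
python3 - <<'E'
from h import *
f=np.load("fix.npz")["W"]
for y in (.18,.249):
    m=(abs(f[...,0]-.54)<.02)&(abs(f[...,1]-y)<.012); print("knob z",np.nanmax(f[m][:,2]))
pick([.5853,-.1774],97.3); place(.0135)
look("after1")
E
```

```text
knob z 0.025763552869919965
knob z 0.025703706304900625
grip 0.041857805938736295 39.91599254983157 7.1833
held 0.04157780433243091 40.58423170190508
down [0.52379978 0.21330294 0.03375962] [-0.00355472 -0.42675853  3.49434257]
12.7167
shim fx 0.014 fy -0.0 z 0.0661 [10.8 44. ] 2.9
```

Run:
```python
from h import *
pick([.5559,-.1774],97.5); place(.002)
look("after2")
```

```text
grip 0.041966930237566036 39.84045674184017 16.4333
held 0.041782022867355835 40.546192485198844
down [0.51258824 0.2125991  0.03392482] [ 0.31522565 -0.99671616  4.83936953]
21.9583
shim fx 0.0082 fy -0.0003 z 0.0661 [22.2 43.9] 3.1
```

Run:
```python
from h import *
pick([.4969,-.1869],96.6); place(-.0108)
look("after3")
```

```text
grip 0.041931915998819326 39.753142643785395 25.675
held 0.04174039631137507 40.53180474409601
down [0.49955727 0.21240063 0.03374687] [-0.59329557 -1.00937982  3.62014913]
31.225
shim fx -0.0106 fy -0.0001 z 0.0662 [10.5 43.6] 2.2
shim fx 0.0082 fy -0.0004 z 0.0661 [21.7 43.7] 2.2
```

View pics/after3.png

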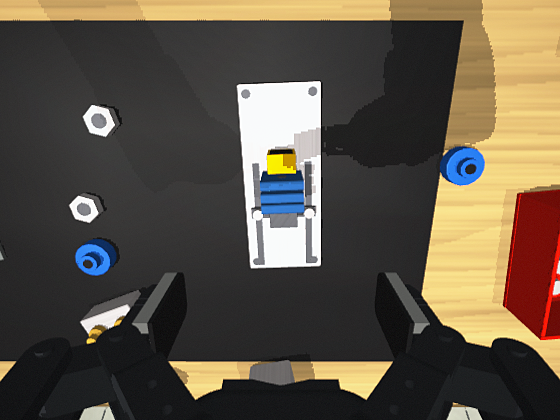

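Three plates stand centred in the gap in front of the yellow jaw (280,160), against the stop (285,220). Next I push the jaw.

Run:
```python
from h import *
ctrl.movep([*fx(-.078),.12],quat(FY)); ctrl.close_gripper(40)
ctrl.movel([*fx(-.078),.028],max_speed=.1); ctrl.pause(.3)
u=np.array([np.cos(FA),np.sin(FA),0]); f0=get_state()["contact_force"]; print("w",get_state()["width"],f0)
x=-.078
while x<-.030:
    x+=.002 if x<-.058 else .0005
    ctrl.movel([*fx(x),.028],max_speed=.02); s=get_state(); F=-(s["contact_force"]-f0)@u
    if F>.8: print(round(x,4),F.round(2),s["time"].__round__(1),(s["tcp_pos"][:2]-fx(x)).round(4))
    if F>15 or s["time"]>60: break
ctrl.pause(.5); print((get_state()["contact_force"]-f0).round(2),get_state()["time"])
p,W=cloud("wrist"); cv2.imwrite("pics/push.png",p)
p,_=cloud("side"); cv2.imwrite("pics/pushs.png",cv2.resize(p[120:300,150:350],(600,540)))
```

```text
w 0.00039079366050522333 [ 0.43338476 -0.771601   -0.24670726]
-0.062 0.99 36.6 [0.0002 0.    ]
-0.06 1.27 36.9 [0.0002 0.    ]
-0.057 0.94 37.6 [0. 0.]
-0.0555 1.23 38.4 [0. 0.]
-0.0535 1.57 39.4 [0. 0.]
-0.0525 0.9 39.9 [0. 0.]
-0.046 1.02 43.1 [0. 0.]
-0.0455 1.22 43.4 [0.0001 0.    ]
-0.035 1.48 48.6 [0. 0.]
-0.0335 1.17 49.4 [ 0. -0.]
[0.41 2.16 0.23] 51.625
```

View pics/push.png

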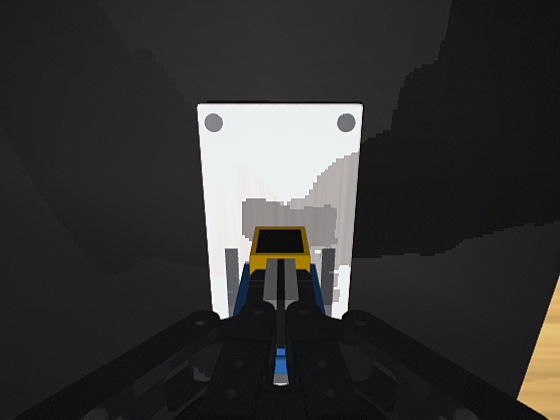

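View pics/pushs.png

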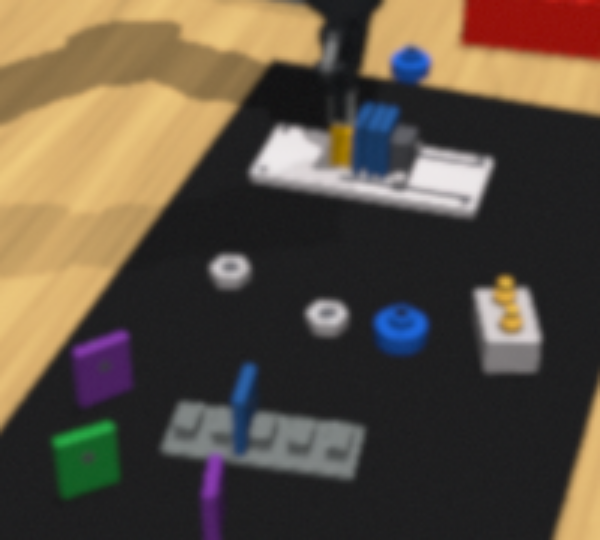

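Run:
```python
from h import *
s=get_state(); print(s["tcp_pos"],s["eef_rot"],s["time"],fx(-.030),s["contact_force"],s["width"],s["gripper_force"])
i=vision.camera_info("wrist");H=np.linalg.inv(i["hand_eye"]); 
R=Rot.from_quat(s["eef_rot"],scalar_first=True).as_matrix()
def px(X):
    c=H[:3,:3]@(R.T@(np.array(X)-s["tcp_pos"]))+H[:3,3]; k=i["mtx"]@c; return (k[:2]/k[2]).round(0)
print("tcp",px(s["tcp_pos"]))
for x in (-.040,-.030):
  for z in (.012,.052): print(x,z,px([*fx(x),z]))
p,W=cloud("wrist")
for r in (230,240,248,256,262,268,275): print(r,W[r,256].round(4),W[r,283].round(4))
```

```text
[0.47991698 0.21166093 0.02799705] [-4.07353725e-06 -1.89110227e-02  9.99821171e-01 -3.72456808e-08] 51.725 [0.47992151 0.21166406] [-0.86411275 -0.03127874  0.51149956] 0.00010546274105866116 0.0
tcp [280. 251.]
-0.04 0.012 [280. 225.]
-0.04 0.052 [279. 254.]
-0.03 0.012 [280. 240.]
-0.03 0.052 [279. 273.]
230 [0.4708 0.1977 0.0197] [0.4696 0.2132 0.0212]
240 [0.4705 0.1987 0.0344] [0.4691 0.2131 0.0364]
248 [0.4698 0.1995 0.0459] [0.47   0.2131 0.0445]
256 [0.471  0.1999 0.0523] [0.4712 0.2131 0.051 ]
262 [0.4747 0.1999 0.0515] [0.4685 0.2129 0.0624]
268 [0.4779 0.2    0.0516] [0.4688 0.2128 0.0675]
275 [0.4725 0.201  0.0678] [0.4685 0.2128 0.0741]
```

Run:
```python
from h import *
s=get_state(); ctrl.movel([*s["tcp_pos"][:2],.058],max_speed=.1)
s=get_state(); print(s["tcp_pos"],s["time"],s["contact_force"],s["width"])
p,W=cloud("wrist"); cv2.imwrite("pics/up.png",p[180:400,180:380].repeat(2,0).repeat(2,1))
for r in range(225,290,6): print(r,W[r,275].round(4),W[r,288].round(4))
```

```text
[0.48005958 0.21177109 0.05812965] 52.225 [ 0.20574401 -0.29981219 -0.2368235 ] 5.6233914119734106e-05
225 [0.4699 0.2086 0.0436] [0.4696 0.2164 0.0435]
231 [0.4705 0.2088 0.0514] [0.4704 0.2163 0.051 ]
237 [0.474  0.2089 0.0519] [0.4737 0.2164 0.0519]
243 [0.4778 0.209  0.0519] [0.4776 0.2166 0.0517]
249 [0.4817 0.2092 0.0517] [0.4817 0.2168 0.0511]
255 [0.4852 0.2093 0.0525] [0.4849 0.2169 0.0525]
261 [0.4686 0.2093 0.0918] [0.4682 0.2152 0.0923]
267 [0.4688 0.2094 0.0972] [0.4685 0.2151 0.0974]
273 [0.4689 0.2095 0.1022] [0.4687 0.215  0.1023]
279 [0.4698 0.2095 0.1058] [0.4685 0.2149 0.1075]
285 [0.469  0.2096 0.1117] [0.4686 0.2148 0.1121]
```

View pics/up.png

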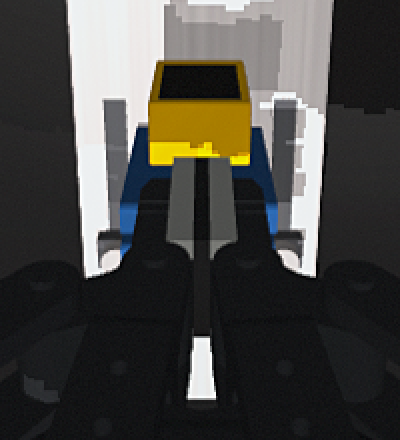

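The fingers passed over the jaw. Depth shows the shut tips at z ≈ 0.090 with the TCP at 0.058, about 30 mm higher than assumed, and the jaw is still open at −0.040. I back off, go about 24 mm lower with a force guard, and push again.

Run:
```python
from h import *
u=np.array([np.cos(FA),np.sin(FA),0]); st=lambda:get_state()
ctrl.movel([*fx(-.072),.058],max_speed=.12); ctrl.movel([*fx(-.072),.020],max_speed=.1)
f0=st()["contact_force"]; z=.020; ok=True
for z in (.016,.012,.008,.004):
    ctrl.movel([*fx(-.072),z],max_speed=.03); F=st()["contact_force"]-f0; print(z,F.round(1))
    if abs(F[2])>5: z+=.004; ctrl.movel([*fx(-.072),z],max_speed=.03); break
p,W=cloud("wrist"); cv2.imwrite("pics/low.png",p)
for r in range(240,280,6): print(r,W[r,275].round(4))
ctrl.movel([*fx(-.054),z],max_speed=.05); f0=st()["contact_force"]; x=-.054
while x<-.036 and st()["time"]<64:
    F=-(st()["contact_force"]-f0)@u
    if F>15: break
    x+=.001 if F<5 else .0004
    ctrl.movel([*fx(x),z],max_speed=.02); print(round(x,4),(-(st()["contact_force"]-f0)@u).round(1),end="; ")
ctrl.pause(.3); print((st()["contact_force"]-f0).round(2),st()["tcp_pos"],st()["time"])
p,W=cloud("wrist"); cv2.imwrite("pics/push2.png",p)
```

```text
0.016 [ 1.   0.2 -1. ]
0.012 [ 0.5  0.3 -0.4]
0.008 [ 1.3 -0.  -0.9]
0.004 [ 0.3  0.5 -0.3]
240 [0.427  0.2072 0.0126]
246 [0.4307 0.2073 0.0121]
252 [0.4342 0.2074 0.0121]
258 [0.4267 0.2075 0.034 ]
264 [0.426  0.2076 0.0412]
270 [0.4268 0.2077 0.0452]
276 [0.4266 0.2077 0.0507]
-0.053 -0.3; -0.052 -1.7; -0.051 -0.7; -0.05 -1.1; -0.049 0.6; -0.048 1.4; -0.047 1.4; -0.046 1.5; -0.045 1.6; -0.044 2.5; -0.043 1.9; -0.042 2.4; -0.041 2.8; -0.04 3.1; -0.039 4.9; -0.038 8.4; -0.0376 8.4; -0.0372 10.1; -0.0368 11.2; -0.0364 12.2; -0.036 12.8; [-13.31  -0.54  10.16] [0.47002817 0.21118969 0.00393063] 60.55
```

View pics/push2.png

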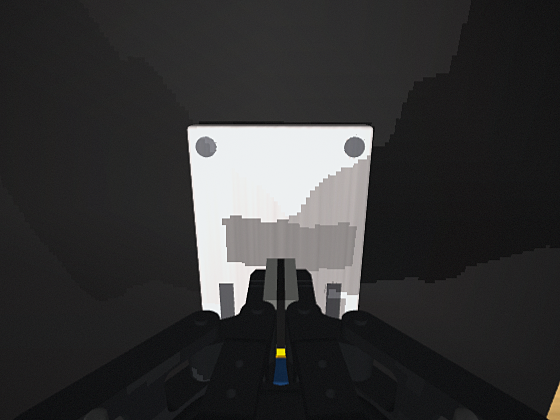

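Run:
```python
from h import *
f0=np.array([.3,-.5,0])
for z in (.005,.006):
    ctrl.movel([*fx(-.036),z],max_speed=.02); ctrl.pause(.15); s=get_state(); print(z,s["contact_force"].round(2),s["wrist_torque"].round(2),s["time"])
p,_=cloud("side"); cv2.imwrite("pics/fin.png",cv2.resize(p[135:205,215:335],(800,467),interpolation=cv2.INTER_CUBIC))
```

```text
0.005 [-11.81   0.06   2.39] [ 0.05  2.37 -0.01] 61.0
0.006 [-9.4   1.13 -1.29] [ 0.1   2.14 -0.02] 61.4
```

View pics/fin.png

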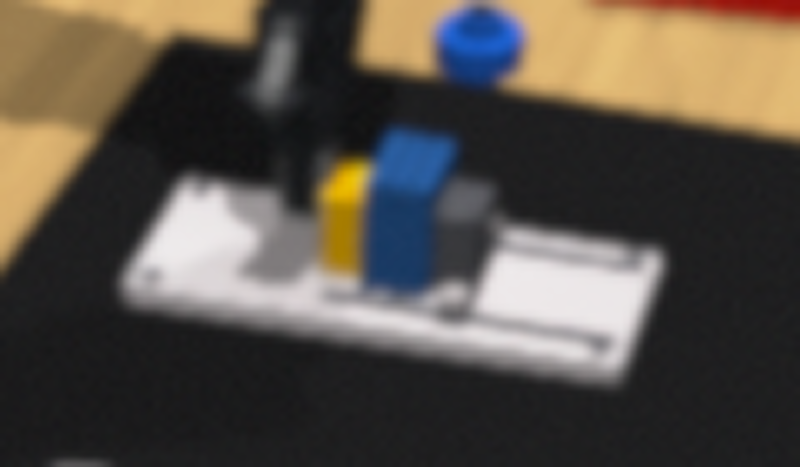

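The stack is tight and upright between the jaw (345,215) and the stop (465,230). The fingers touch only the jaw's back, and the vertical load was pad friction. I push a little more and hand in.

Run:
```python
from h import *
ctrl.movel([*fx(-.0345),.006],max_speed=.01); ctrl.pause(.6)
s=get_state(); print(s["contact_force"].round(2),s["time"])
if 8<-s["contact_force"][0]<35: print(ticket.close_job())
```

```text
[-14.26  -0.79   2.9 ] 62.35
the job is handed in; nothing more can be done
None
```

I stood three blue shims in the fixture's gap and clamped them upright, and handed the job in at 62 s with the hand still pushing the jaw at about 14 N; the fourth shim is still in the rack. The judge's verdict was not shown.

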